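Unlock the counter cash box and pop its lid

ROBOT

A 6-joint arm with a two-finger parallel gripper is mounted at the origin on the work surface. World frame = base frame: x ahead of the robot, y to its left, z up, the work surface at z = 0. Lengths are in mm, angles in rad, forces in N, time in s.
With the tool pointing down it reaches from about 325 to 775 mm from the base axis. Payload 5.5 kg.
Tool frame: the origin (TCP) lies between the finger pads; the fingertips stand 17 mm ahead of it and the grasp point (between the pads) lies 2 mm behind it; z points along the fingers, y is the line along which they close (so a half turn about z gives the same grasp; the last joint's range is limited). The gripper opens to 88 mm and grips with 3 to 60 N. Pads are 20 mm wide; open, the fingers measure 115 mm over their backs; the gripper's body (75 mm by 178 mm) begins 61 mm behind the grasp point.
Start: joints at [-1.162, 0.091, 1.231, -0, 1.82, -0.057], TCP at [269.484, -536.092, 213.231] pointing down, gripper open.
Joint ranges: [-2.87, 2.87], [-0.86, 2.18], [0.17, 2.46], [-1.51, 4.65], [0.06, 2.69], [-2.65, 2.65]. Speed limits (rad/s): [2.57, 2.57, 3.01, 3.14, 3.14, 3.14].

INTERFACE

Orientations are given as a rotation vector (axis times angle).
In Python, from rig import ctrl gives the robot as it stands.
- The arm moves only by the tool move_arm, never from a script. Its argument "deltas" is text: rows parted by semicolons, each of 6 numbers parted by spaces: the shift along the world's x, y, z in mm, then the turn, a rotation vector about the world's x, y, z in degrees. A call has 1 to 8 rows; each row is the pose to reach, as a shift and turn from the pose commanded when the call began; what a row does not reach only later rows make up. A row lasts 1/12 s, in which the tool goes at most 41.7 mm and 7.16 degrees, less where a joint would pass 70% of its speed; a pose out of reach is approached as far as the arm can. A call with a gripper value outside its range is refused whole. "gripper" is the closure in counts, from 0 (fully open) to 255 (shut), set as the call begins (left out, the last holds). The fingers move at their own pace and stop on an object; the grip force is fixed at half the most. Time passes only in rows, so rows that repeat a pose let the fingers close. It gives the time, the measured TCP pose, the force, the opening and the grip force at its end, in the units of the state.
- ctrl.get_state(): the state, without advancing time (a new reading comes with each control period).
- ctrl.capture(name): name is "side" or "top"; returns a dict with "pixels" (400x640x3 uint8, blue, green, red), "z_map" (400x640 float32, mm along the optical axis (not along the pixel's ray), 0 where there is no reading), "intrinsics" (3x3 intrinsics, pixels), "extrinsics" (4x4, takes a point from world to camera coordinates). Camera axes: x right, y down, z forward; pixel columns grow to the right and rows downward; lengths in mm; the calibration is good to about 2 mm. A picture is of the moment at which its call begins.
- ctrl.job_done(): hands the job in; it is judged then, once.
The state is a dict: "time": time; "qpos": joint angles; "qvel": joint speeds; "tau": joint torques, N m; "tcp_pos": TCP position; "tool_rot": TCP orientation; "contact_force": force on the tool from outside, world axes, zero at the start; "torque": the same for the moment, N m; "gripper_width": opening from 0.0 (shut) to 1.0 (fully open); "finger_force": force on a finger pad.
Only numpy, scipy, OpenCV 4.12 (cv2) and the standard library are available. Lean on these libraries where they do the work, as an engineer would, in place of code of your own. Each camera call takes 0.05 s, during which the arm holds its last target. There are 200 camera calls.

TASK

Open the cash box for the shift: take the red-headed key out of the key rack, push it fully home in the lock on the cash box and turn it clockwise as far as it goes, then let go and press the green release button so that the sprung lid pops up. Rest a finger on the bobbing lid until it is still, then let go of it, leaving the box open with the key in the lock, turned and fully home. Leave the blue and yellow keys in the rack and do not push any of the other things on the counter about.

Things in the scene. Friction and masses are not known exactly. Their poses are not given: they have to be found in the camera images.
- red_key_head (a point): Centre of the red key's head; the key starts upright, blade down, in a rack slot. Head: flat red plastic, 12 mm thick along its x (grasp across this), 26 to 32 mm wide (y), 22 mm up and down from here. Below it a steel collar 14 x 24 x 4 mm, lower face 26 mm below here; below that the blade, 7 mm (x) by 14 mm (y), 28 mm long, last 6 mm tapering to 3.5 x 10.5 mm. z up the key. 40 g.
- red_key_tip (a point): Lower end of the red key's blade, 54 mm below the head's centre; same axes as red_key_head.
- lock_slot (a point): Centre of the mouth of the key slot, on the brass plug in the red ring on the cash box's front deck, 94 mm above the counter. Slot 9 mm (this point's x) by 16 mm (y), straight down, 30 mm deep; axes turn with the plug, z up. Key fully home: collar on the plug, tip 28 mm below here. The key goes in with its x along this x, either way round.
- lock (a joint): Angle of the lock plug in rad: found locked at 0 to 0.25; grows clockwise seen from above to a stop at 1.4. It counts as unlocked only beyond 1.2. Stays where left; friction 0.04 N m. The key has about 0.15 rad of play in the slot. While locked, a bolt stops the release button after about 2 mm.
- release_top (a point): Centre of the top face of the green release button (28 mm across) on the front deck, 90 mm to the left of the lock (along the box's +y), 14 mm above the deck (104 mm above the counter), standing in a black ring 4 mm high.
- release (a joint): Travel of the release button in m: 0 out, 0.007 fully down; sprung, takes 5 to 8 N. The lid is let go once it is down by about 4 mm, if the lock is unlocked.
- lid_hinge (a point): Middle of the lid's hinge line at the back of the cash box, 90 mm above the counter; fixed to the box. x points away from the box's front, y along the hinge to the box's left, z up. The grey box is 220 mm (x) by 240 mm (y) by 90 mm tall, its centre 100 mm in front (-x) of this point, fixed to the counter.
- lid_edge (a point): Middle of the free front edge of the blue lid, at its upper face; the lid is 125 mm deep from hinge to this edge, 228 mm wide and 6 mm thick. It moves with the lid.
- lid (a joint): Opening angle of the lid in rad: 0 shut and latched. Let go, it springs up fast, overshoots to about 1.55 and bobs for some 3 s about its rest at 0.88 (the edge then 186 mm above the counter and 80 mm in front of the hinge). It is soft: about 0.3 N at the edge moves it 10 mm from rest.
- key_rack: Dark wooden key block, 46 mm (x) by 170 mm (y) by 40 mm tall, fixed to the counter; origin at the centre of its underside. Slots along y at -55, 0 and 55 mm hold one key each, blade 28 mm deep, heads above (thickness along the block's x).
- blue_key: Key like the red one but with a blue head, in another slot of the rack; origin at the blade's tip. Leave it alone.
- yellow_key: Key like the red one but with a yellow head, in the third slot; origin at the blade's tip. Leave it alone.
- sanitizer: Bottle of hand sanitiser, 56 mm across, 150 mm tall, between the box and the rack; origin at the centre of its underside.
- terminal: Black card payment terminal lying flat, 160 mm (x) by 68 mm (y) by 30 mm; origin at the centre of its underside.
- calculator: Black desk calculator in front of the key rack, 130 (x) by 90 (y) by 18 mm; origin at the centre of its underside.
- paper_cup: White cup behind the key rack, 80 mm across the rim, 100 mm tall; origin at the centre of its underside.
- tape_dispenser: White tape dispenser behind the key rack, 55 (x) by 120 (y) by 70 mm; origin at the centre of its underside.
- stapler: Blue and black stapler in front of the cash box, 34 (x) by 130 (y) by 45 mm; origin at the centre of its underside.

How it is judged:
By the outcome, as a careful person would: the job done as asked, in the order asked, and still so for the second after the job is handed in, with the robot touching nothing.
It also fails if it takes over 72 s, if anything falls off the work surface, if the arm or the gripper's body presses on something with over 40 N, if the wrist force passes 120 N, or if a joint passes its speed limit or range.

## Working session

There is one attempt and no reset: what is moved stays moved. The work goes in short steps, Python scripts to look and compute and a tool call to move; the robot and the scene stay as the last step left them, time stands still between calls to the robot, and variables do not carry over. Pictures are saved under pics/ and viewed, at most 13 in all, crops included, and the job is handed in when it is done.

Besides the shell and the picture viewer there is one more tool, called after ">>>" in YAML: its name, and indented under it one key for each argument. move_arm: Moves the arm, as the interface text tells. Its arguments: {"type":"object","properties":{"deltas":{"type":"string"},"gripper":{"type":"number"}},"required":["deltas"]}

```bash
mkdir -p pics; cat > h.py <<'E'
import numpy as np, cv2
from rig import ctrl
def cap(n):
    c=ctrl.capture(n); c['K']=np.array(c['intrinsics']); c['E']=np.array(c['extrinsics']); return c
def pts(c):
    z=c['z_map'].astype(float); v,u=np.mgrid[0:400,0:640]
    P=np.stack([(u-c['K'][0,2])/c['K'][0,0]*z,(v-c['K'][1,2])/c['K'][1,1]*z,z],-1)
    R,t=c['E'][:3,:3],c['E'][:3,3]
    W=(P-t)@R; W[z==0]=np.nan; return W
def ray(c,u,v,h):
    R,t=c['E'][:3,:3],c['E'][:3,3]
    o=-R.T@t; d=R.T@np.array([(u-c['K'][0,2])/c['K'][0,0],(v-c['K'][1,2])/c['K'][1,1],1]); return o+d*(h-o[2])/d[2]
def proj(c,p):
    q=c['E'][:3,:3]@np.array(p)+c['E'][:3,3]; q=c['K']@q; return q[:2]/q[2]
E
python3 - <<'E'
from h import *
for n in('top','side'):
    c=cap(n); cv2.imwrite(f'pics/{n}0.png',c['pixels']); print(n,(-c['E'][:3,:3].T@c['E'][:3,3]).round(),c['K'][0,0])
    W=pts(c); hsv=cv2.cvtColor(c['pixels'],cv2.COLOR_BGR2HSV)
    for nm,lo,hi in(('red',0,8),('red2',172,180),('yel',22,35),('grn',45,85),('blue',100,125)):
        m=cv2.inRange(hsv,(lo,110,60),(hi,255,255))
        k,l,s,ce=cv2.connectedComponentsWithStats(m)
        for i in range(1,k):
            if s[i,4]>25: print(nm,s[i],ce[i].round(1),np.nanmedian(W[l==i],0).round(),np.nanpercentile(W[l==i][:,2],95).round())
E
```

```text
top [486.   1. 974.] 420.72600011830855
red [635 122   5  58 171] [637.7 143.3] [ 639. -680.  141.] 146.0
red [205 174  16  10 116] [212.3 178.3] [591. 197.  82.] 88.0
red [414 214  24  25  94] [424.3 225.6] [ 480. -246.   93.] 96.0
yel [204 122  27  16 301] [216.5 129. ] [701. 190.  64.] 70.0
yel [155 187  15   8  86] [161.7 190.5] [569. 302.  84.] 88.0
grn [378 221  12  13 125] [383.6 227. ] [ 478. -160.  103.] 106.0
grn [191 264   6   6  30] [193.5 266.5] [401. 255.  17.] 19.0
blue [622 122   6  57 125] [624.3 150.6] [ 619. -641.  153.] 156.0
blue [ 349  147  107   60 5921] [401.3 175.9] [ 586. -203.   90.] 92.0
blue [181 181  13   7  68] [186.9 184. ] [580. 249.  85.] 88.0
blue [367 259  52  13 567] [392.7 265. ] [ 393. -189.   39.] 44.0
side [182. 619. 712.] 418.0588817604336
red [386  49  34  43 115] [405.8  59.9] [ 596. -677.  148.] 153.0
red [  0 236  22  32 132] [  9.7 252.3] [958. 461.  95.] 136.0
red [243 238  12  21 150] [248.3 247.3] [589. 205.  74.] 87.0
yel [387 141  10   8  32] [391.8 145.4] [ 469. -245.   93.] 95.0
yel [199 221  23  28 478] [209.4 233.8] [696. 204.  
[... 162 characters left out ...]
] [281.3 196.2] [647.   5.  31.] 33.0
grn [261 280  28  35 450] [274.8 297. ] [500. 245.  17.] 19.0
grn [310 320  10   9  61] [314.8 324.1] [402. 257.  18.] 19.0
blue [ 484   38   44   54 1024] [502.5  70. ] [  372. -1359.  -130.] -71.0
blue [ 375   54   40   49 1458] [394.4  77.5] [ 618. -628.   86.] 147.0
blue [ 301  117   82   56 2355] [342.5 144.2] [ 584. -190.   89.] 91.0
blue [263 155  34  17 187] [280.1 163.3] [ 732. -114.   21.] 29.0
blue [393 173  28  34 421] [406.3 189.5] [ 390. -163.   37.] 43.0
blue [347 213  25  23 373] [358.4 225.7] [431.  18.  47.] 70.0
blue [231 258  11  21 184] [236.3 267.8] [577. 259.  75.] 87.0
blue [  0 261  10  15  61] [  3.9 269. ] [978. 481.  56.] 74.0
```

View pics/top0.png

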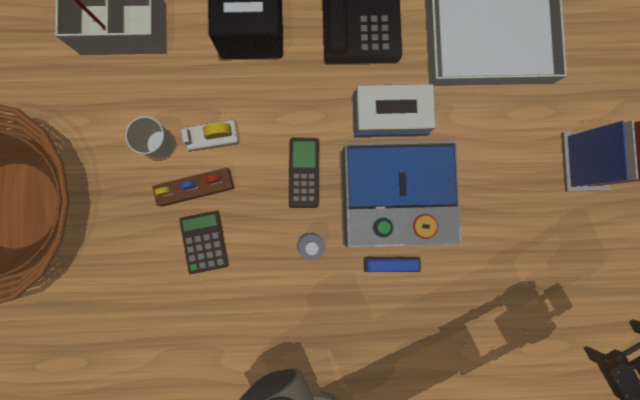

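View pics/side0.png

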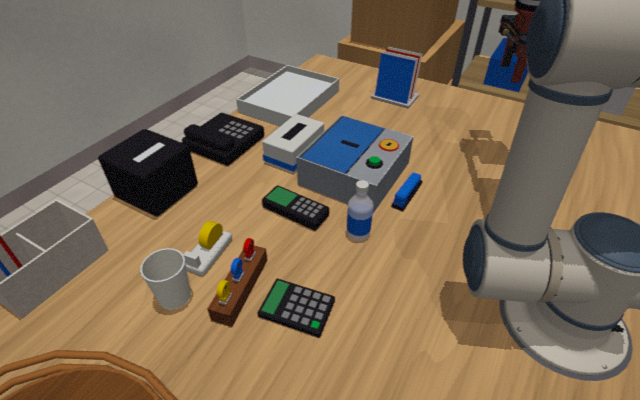

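The top view shows the rack with the red key at (212,178), the lock ring at (425,226) and the button at (383,227). The side view shows the same layout, with the bottle at (358,225). Next I refine the key, slot and box yaw.

```bash
python3 - <<'E'
from h import *
S=ctrl.get_state(); print({k:np.round(S[k],3) for k in('qpos','tcp_pos','tool_rot','contact_force')})
t=cap('top'); s=cap('side')
def hs(c,los,his,roi):
    h=cv2.cvtColor(c['pixels'],cv2.COLOR_BGR2HSV); m=cv2.inRange(h,los,his); k=np.zeros_like(m); x,y,w,hh=roi; k[y:y+hh,x:x+w]=m[y:y+hh,x:x+w]; return k
# keys & box yaw in top
for n,c,rois in(('top',t,[(200,168,26,20),(176,176,22,16),(150,182,24,16)]),('side',s,[(238,232,22,32),(225,252,22,32),(210,274,24,34)])):
    W=pts(c)
    for nm,lo,hi,roi in zip('rby',((0,100,50),(100,100,50),(22,100,50)),((8,255,255),(125,255,255),(35,255,255)),rois):
        m=hs(c,lo,hi,roi)>0; w=W[m]; w=w[w[:,2]>84] 
        print(n,nm,len(w),w.mean(0).round(1), end=' ')
        if len(w)>5:
            e,v=np.linalg.eigh(np.cov(w[:,:2].T)); print('ax',np.degrees(np.arctan2(-v[0,1],v[1,1])).round(1),np.sqrt(12*e).round(1))
m=hs(t,(100,110,40),(125,255,255),(340,140,125,75))
cn=max(cv2.findContours(m,0,2)[0],key=cv2.contourArea); box=cv2.boxPoints(cv2.minAreaRect(cn)); 
print('lid',[ray(t,*p,90).round(1)[:2] for p in box])
h=cv2.cvtColor(t['pixels'],cv2.COLOR_BGR2HSV)
# ring ellipse: saturated red/yellow
for n,c,roi in(('top',t,(408,208,36,36)),('side',s,(374,132,32,28))):
    m=hs(c,(0,110,60),(35,255,255),roi); cn=max(cv2.findContours(m,0,2)[0],key=cv2.contourArea); cn=cv2.convexHull(cn)
    e=cv2.fitEllipse(cn); print(n,'ring',np.round(e[0],1),np.round(e[1],1),ray(c,*e[0],92).round(1))
    g=cv2.inRange(cv2.cvtColor(c['pixels'],cv2.COLOR_BGR2HSV),(45,100,50),(85,255,255)); k=np.zeros_like(g); 
    b=(372,215,24,24) if n=='top' else (364,150,24,20); k[b[1]:b[1]+b[3],b[0]:b[0]+b[2]]=g[b[1]:b[1]+b[3],b[0]:b[0]+b[2]]
    M=cv2.moments(k,True); print(n,'btn',ray(c,M['m10']/M['m00'],M['m01']/M['m00'],102).round(1))
    x,y=np.round(e[0]).astype(int); v=c['pixels'].max(2).astype(float)[y-6:y+7,x-7:x+8]; vv,uu=np.mgrid[y-6:y+7,x-7:x+8]
    wt=np.clip(130-v,0,None)*(((uu-x)**2+(vv-y)**2)<36)
    P=np.array([ray(c,a,b_,94)[:2] for a,b_ in zip(uu.ravel(),vv.ravel())]); q=wt.ravel()/wt.sum(); cc=q@P; C=((P-cc)*q[:,None]).T@(P-cc); e_,V=np.linalg.eigh(C)
    print(n,'slot',cc.round(1),'yaw',np.degrees(np.arctan2(-V[0,1],V[1,1])).round(1),np.sqrt(12*e_).round(1))
a=cv2.resize(t['pixels'][205:248,395:455],None,fx=7,fy=7,interpolation=2); b=cv2.resize(s['pixels'][130:173,360:420],None,fx=7,fy=7,interpolation=2)
cv2.imwrite('pics/lock.png',np.vstack([a,b])[:600])
E
```

```text
{'qpos': array([-1.162,  0.092,  1.232,  0.   ,  1.82 , -0.057]), 'tcp_pos': array([ 269.372, -535.821,  212.214]), 'tool_rot': array([-3.055, -0.725,  0.   ]), 'contact_force': array([ 0.769,  0.18 , -0.119])}
top r 37 [592.1 197.5  86.2] ax 10.1 [11.9 16.4]
top b 41 [580.  251.2  86.4] ax 22.4 [11.5 18.1]
top y 45 [568.7 303.7  86.4] ax 12.7 [11.9 18.2]
side r 36 [592.1 201.4  86.1] ax 5.0 [10.9 17.9]
side b 42 [579.5 255.8  86.3] ax 12.7 [10.7 18.2]
side y 54 [568.4 309.   86.1] ax 10.7 [12.5 17.7]
lid [array([647.2, -93. ]), array([ 646.7, -320. ]), array([ 522.5, -316.4]), array([523.8, -91.5])]
top ring [425.3 225.9] [23.9 24.4] [ 477.8 -249.9   92. ]
top btn [ 478.1 -160.   102. ]
top slot [ 477.8 -249.8] yaw -10.4 [ 8.  14.2]
side ring [388.5 144.4] [11.2 19.5] [ 478.1 -247.7   92. ]
side btn [ 476.6 -153.4  102. ]
side slot [ 478.1 -247.3] yaw -10.1 [ 7.  13.5]
```

View pics/lock.png

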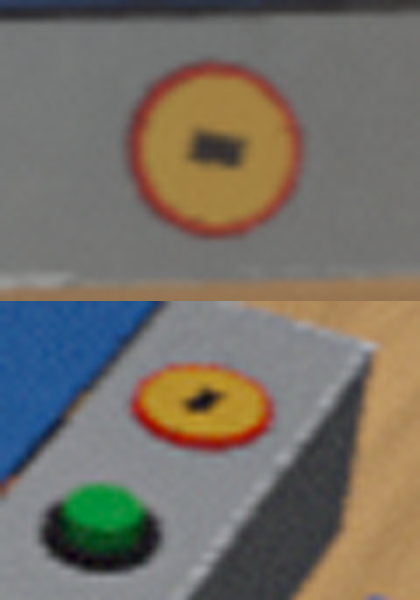

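The plug slot is at about (478,-248.6) with yaw -10°. The box yaw is about 0, so the lock sits near 0.17 rad. The red head is at about (592,199.5) with yaw 12.4°. I'm moving there now.

>>> move_arm:
  deltas: "16 36 15 0 0 5; 32 72 30 0 0 12; 48 108 40 0 0 19; 64 144 40 0 0 26; 80 180 40 0 0 33; 96 216 40 0 0 40; 112 252 40 0 0 47; 128 288 40 0 0 54"
  gripper: 0

```text
time: 0.87
tcp_pos: [397.7, -246.3, 253.2]
tool_rot: [2.389, 2.04, 0.0]
contact_force: [0.6, -0.1, 0.9]
gripper_width: 1.0
finger_force: 0.0
```

>>> move_arm:
  deltas: "16 36 0 0 0 5; 32 72 0 0 0 11; 48 108 0 0 0 17; 64 144 0 0 0 21.7; 80 180 0 0 0 21.7; 96 216 0 0 0 21.7; 112 252 0 0 0 21.7; 128 288 0 0 0 21.7"

```text
time: 1.53
tcp_pos: [525.8, 41.9, 253.2]
tool_rot: [1.968, 2.448, 0.0]
contact_force: [0.0, -0.4, -0.0]
gripper_width: 0.996
finger_force: 0.0
```

>>> move_arm:
  deltas: "16 36 0 0 0 0; 32 72 0 0 0 0; 48 108 -10 0 0 0; 60 144 -30 0 0 0; 66.5 159.5 -60 0 0 0; 66.5 159.5 -90 0 0 0; 66.5 159.5 -100 0 0 0; 66.5 159.5 -100 0 0 0"

```text
time: 2.2
tcp_pos: [590.2, 198.9, 148.8]
tool_rot: [-1.966, -2.445, 0.01]
contact_force: [0.0, -0.0, 0.6]
gripper_width: 1.003
finger_force: 0.0
```

>>> move_arm:
  deltas: "0 0 0 0 0 0;0 0 0 0 0 0"

```text
time: 2.37
tcp_pos: [592.9, 198.9, 156.2]
tool_rot: [1.969, 2.445, 0.005]
contact_force: [0.7, 0.7, 0.2]
gripper_width: 0.998
finger_force: 0.0
```

```bash
python3 - <<'E'
from h import *
S=ctrl.get_state(); print(S['tcp_pos'],S['qpos'])
t=cap('top'); s=cap('side')
a=cv2.resize(t['pixels'][130:220,150:270],None,fx=5,fy=5,interpolation=2); b=cv2.resize(s['pixels'][190:320,190:300],None,fx=4,fy=4,interpolation=2)
cv2.imwrite('pics/app.png',np.hstack([a[:450],cv2.resize(b,(int(440*450/520),450))])[:, :800])
E
```

```text
[592.86385219 198.89640391 156.17530351] [ 2.69320480e-01  1.51661030e-01  1.26605750e+00 -5.79335689e-05
  1.72003614e+00  5.41273249e-02]
```

View pics/app.png

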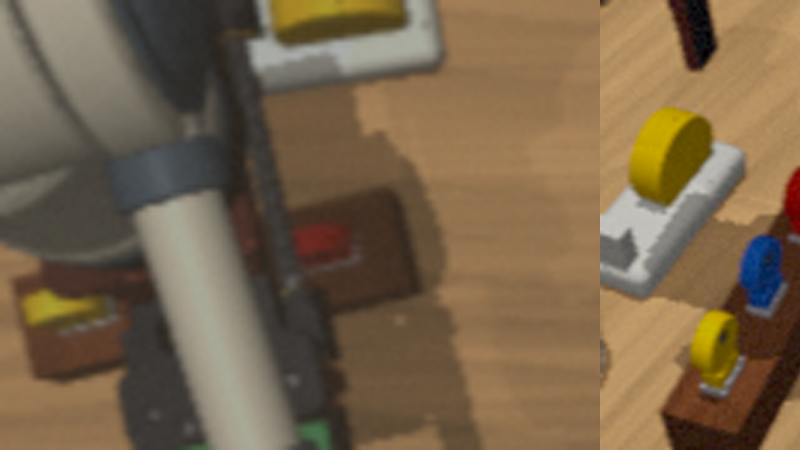

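The arm sits over the red key in the crop, with the head at (325,240) beside the finger. It rings a little when it stops, so I'll descend and ease in.

>>> move_arm:
  deltas: "0 0 -20 0 0 0;0 0 -40 0 0 0;0 0 -57 0 0 0;0 0 -70 0 0 0;0 0 -79 0 0 0;0 0 -84 0 0 0;0 0 -86 0 0 0;0 0 -86 0 0 0"

```text
time: 3.13
tcp_pos: [592.2, 199.4, 67.7]
tool_rot: [1.969, 2.448, 0.001]
contact_force: [0.7, -0.4, 0.1]
gripper_width: 1.003
finger_force: 0.0
```

>>> move_arm:
  deltas: "0 0 0 0 0 0;0 0 0 0 0 0;0 0 0 0 0 0;0 0 0 0 0 0;0 0 0 0 0 0;0 0 0 0 0 0;0 0 0 0 0 0;0 0 0 0 0 0"
  gripper: 255

```text
time: 3.8
tcp_pos: [592.0, 199.4, 67.2]
tool_rot: [-1.969, -2.448, 0.0]
contact_force: [-0.5, 0.3, 0.2]
gripper_width: 0.432
finger_force: 0.0
```

>>> move_arm:
  deltas: "0 0 0 0 0 0;0 0 0 0 0 0;0 0 0 0 0 0;0 0 0 0 0 0;0 0 0 0 0 0;0 0 0 0 0 0;0 0 0 0 0 0;0 0 0 0 0 0"
  gripper: 255

```text
time: 4.47
tcp_pos: [592.0, 199.4, 67.2]
tool_rot: [-1.969, -2.448, 0.0]
contact_force: [-0.3, -0.4, 0.7]
gripper_width: 0.132
finger_force: 30.0
```

>>> move_arm:
  deltas: "0 0 4 0 0 0;0 0 12 0 0 0;0 0 24 0 0 0;0 0 40 0 0 0;0 0 58 0 0 0;0 0 75 0 0 0;0 0 90 0 0 0;0 0 100 0 0 0"

```text
time: 5.13
tcp_pos: [592.7, 199.6, 171.0]
tool_rot: [1.967, 2.446, 0.005]
contact_force: [-0.2, 0.0, 0.3]
gripper_width: 0.132
finger_force: 30.0
```

>>> move_arm:
  deltas: "-4 -15 20 0 0 -3;-10 -40 40 0 0 -6;-18 -72 60 0 0 -9;-26 -105 72 0 0 -12;-35 -138 80 0 0 -15;-44 -171 80 0 0 -18;-52 -204 80 0 0 -21;-60 -237 80 0 0 -22.6"

```text
time: 5.8
tcp_pos: [531.4, -39.0, 248.5]
tool_rot: [2.412, 2.011, 0.002]
contact_force: [0.7, -0.3, -1.3]
gripper_width: 0.135
finger_force: 30.0
```

>>> move_arm:
  deltas: "-9 -33 0 0 0 0;-18 -66 0 0 0 0;-27 -100 -5 0 0 0;-36 -135 -15 0 0 0;-44 -165 -25 0 0 0;-50 -190 -35 0 0 0;-53 -205 -40 0 0 0;-54 -211 -40 0 0 0"

```text
time: 6.47
tcp_pos: [476.7, -250.5, 206.2]
tool_rot: [-2.412, -2.01, 0.002]
contact_force: [0.6, -0.3, -0.5]
gripper_width: 0.131
finger_force: 30.0
```

>>> move_arm:
  deltas: "0 0 0 0 0 0;0 0 0 0 0 0;0 0 0 0 0 0"

```text
time: 6.72
tcp_pos: [478.6, -247.7, 208.3]
tool_rot: [2.408, 2.016, 0.001]
contact_force: [-0.1, 0.8, -1.1]
gripper_width: 0.134
finger_force: 30.0
```

```bash
python3 - <<'E'
from h import *
S=ctrl.get_state(); print(S['tcp_pos'],S['tool_rot'],S['contact_force'],S['qpos'])
t=cap('top'); s=cap('side'); p=S['tcp_pos']
for n,c in(('top',t),('side',s)):
    print(n,'head',proj(c,p),'tip',proj(c,p-[0,0,56]),'slot',proj(c,[478,-248.6,94]))
u,v=proj(s,p-[0,0,40]).astype(int); a=s['pixels'][v-40:v+50,u-50:u+50]
u2,v2=proj(t,p-[0,0,40]).astype(int); b=t['pixels'][v2-45:v2+45,u2-40:u2+40]; print('crops',u-50,v-40,u2-40,v2-45)
cv2.imwrite('pics/held.png',cv2.resize(np.hstack([a,b]),None,fx=4.4,fy=4.4,interpolation=2))
E
```

```text
[ 478.59772453 -247.69300922  208.32092249] [2.40821224e+00 2.01564080e+00 1.34974250e-03] [-0.06775665  0.80653964 -1.1405607 ] [-5.41002515e-01 -7.58371792e-02  1.40716180e+00  4.44755459e-04
  1.80888757e+00 -3.63881580e-01]
top head [442.07222289 225.60431627] tip [432.85227991 225.58756674] slot [424.93106991 225.84513703]
side head [393.59094843 104.44906398] tip [390.97441853 124.39785761] slot [388.78991579 143.62806038]
crops 341 78 395 180
```

View pics/held.png

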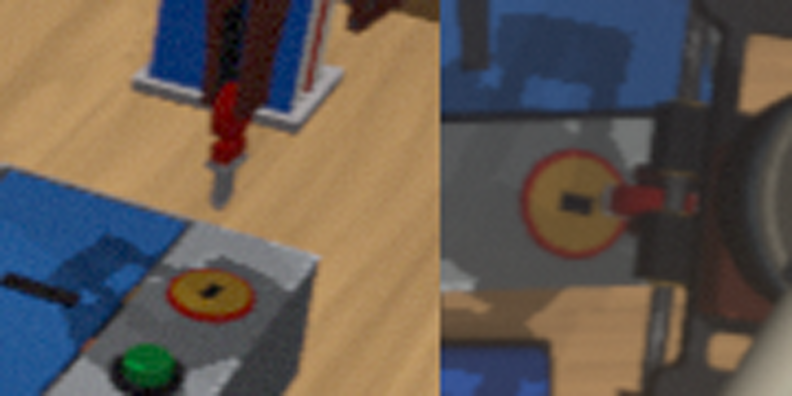

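The tip is at crop (218,208), within a pixel of where I predicted, and the slot is at (209,291). I'll lower it to just above the mouth and compare again.

>>> move_arm:
  deltas: "0 0 -12 0 0 0;0 0 -24 0 0 0;0 0 -35 0 0 0;0 0 -43 0 0 0;0 0 -48 0 0 0;0 0 -51 0 0 0;0 0 -51 0 0 0;0 0 -51 0 0 0"

```text
time: 7.48
tcp_pos: [478.0, -248.7, 156.4]
tool_rot: [2.41, 2.015, 0.0]
contact_force: [0.4, 0.2, -0.7]
gripper_width: 0.134
finger_force: 30.0
```

```bash
python3 - <<'E'
from h import *
S=ctrl.get_state(); print(S['tcp_pos'],S['tool_rot'],S['contact_force'])
t=cap('top'); s=cap('side'); p=S['tcp_pos']
for n,c in(('top',t),('side',s)):
    print(n,'tip',proj(c,p-[0,0,55.2]),'slot',proj(c,[478,-248.6,94]))
a=s['pixels'][115:165,365:415]; b=t['pixels'][200:250,405:455]
cv2.imwrite('pics/near.png',cv2.resize(np.hstack([a,b]),None,fx=8,fy=8,interpolation=0))
E
```

```text
[ 478.01793643 -248.67913378  156.38255929] [2.41026815e+00 2.01468640e+00 6.83575114e-05] [ 0.40326388  0.24714371 -0.66067991]
top tip [425.94198807 225.83941513] slot [424.93106991 225.84513703]
side tip [389.09960377 141.30411715] slot [388.78991579 143.62806038]
```

View pics/near.png

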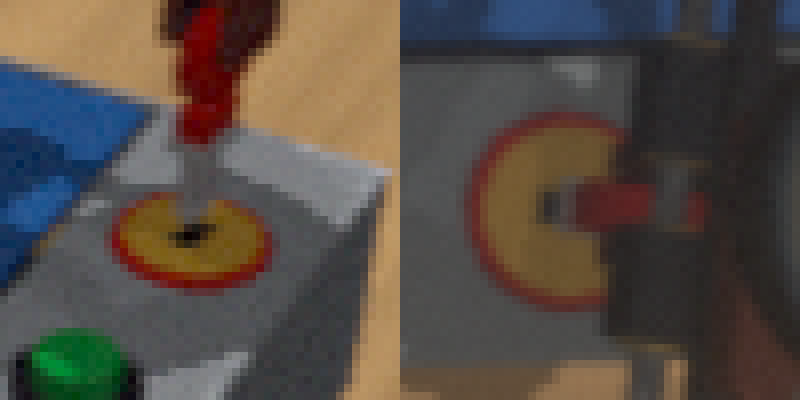

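The side crop shows the tip at (190,222), right over the slot at (192,237), so they are aligned. Inserting.

>>> move_arm:
  deltas: "0 0 -3 0 0 0;0 0 -6 0 0 0;0 0 -8 0 0 0;0 0 -10 0 0 0;0 0 -12 0 0 0;0 0 -14 0 0 0;0 0 -16 0 0 0"

```text
time: 8.17
tcp_pos: [478.0, -248.6, 140.0]
tool_rot: [-2.41, -2.015, 0.0]
contact_force: [0.3, -0.7, -0.1]
gripper_width: 0.135
finger_force: 30.0
```

>>> move_arm:
  deltas: "0 0 -3 0 0 0;0 0 -6 0 0 0;0 0 -9 0 0 0;0 0 -12 0 0 0;0 0 -14 0 0 0;0 0 -16 0 0 0;0 0 -17 0 0 0"

```text
time: 8.75
tcp_pos: [477.9, -248.6, 122.9]
tool_rot: [-2.41, -2.015, 0.0]
contact_force: [0.2, 0.4, -1.1]
gripper_width: 0.135
finger_force: 30.0
```

>>> move_arm:
  deltas: "0 0 -1 0 0 0;0 0 -2 0 0 0;0 0 -3 0 0 0;0 0 -3 0 0 0"

```text
time: 9.08
tcp_pos: [478.1, -248.7, 121.1]
tool_rot: [2.41, 2.014, 0.001]
contact_force: [-0.8, -0.5, 4.1]
gripper_width: 0.126
finger_force: 30.0
```

Collar on the plug, about 4 N. Turning clockwise.

>>> move_arm:
  deltas: "0 0 0 0 0 -4;0 0 0 0 0 -9;0 0 0 0 0 -14;0 0 0 0 0 -19;0 0 0 0 0 -24;0 0 0 0 0 -29;0 0 0 0 0 -34;0 0 0 0 0 -38"

```text
time: 9.75
tcp_pos: [478.5, -248.9, 121.1]
tool_rot: [2.936, 1.114, 0.002]
contact_force: [1.6, 0.2, 2.6]
gripper_width: 0.132
finger_force: 30.0
```

```bash
python3 -c "
from h import *
S=ctrl.get_state();print(S['torque'],S['contact_force'],S['qpos'])"
```

```text
[-0.11649959 -0.07866701  0.06867889] [1.62008795 0.22838143 2.6243739 ] [-5.42756610e-01 -7.29270163e-02  1.55842308e+00  3.34329764e-05
  1.65401354e+00  3.02984256e-01]
```

>>> move_arm:
  deltas: "0 0 0 0 0 -5;0 0 0 0 0 -10;0 0 0 0 0 -15;0 0 0 0 0 -20;0 0 0 0 0 -25;0 0 0 0 0 -29;0 0 0 0 0 -32"

```text
time: 10.33
tcp_pos: [478.7, -249.1, 121.1]
tool_rot: [3.129, 0.262, 0.003]
contact_force: [1.8, -1.2, 1.9]
gripper_width: 0.14
finger_force: 30.0
```

```bash
python3 -c "
from h import *
S=ctrl.get_state();print(S['torque'],S['contact_force'],S['qpos'])"
```

```text
[-0.23525688 -0.2422538   0.00541693] [ 1.7555423  -1.2474432   1.94653372] [-5.42760814e-01 -7.28869721e-02  1.55833446e+00 -1.73600750e-04
  1.65337028e+00  8.60748869e-01]
```

>>> move_arm:
  deltas: "0 0 0 0 0 -2;0 0 0 0 0 -4;0 0 0 0 0 -6;0 0 0 0 0 -6"

```text
time: 10.67
tcp_pos: [478.7, -249.1, 121.1]
tool_rot: [3.138, 0.102, 0.004]
contact_force: [2.0, -0.8, 3.0]
gripper_width: 0.134
finger_force: 30.0
```

```bash
python3 -c "
from h import *
S=ctrl.get_state();print(S['torque'],S['contact_force'],S['qpos'])"
```

```text
[-0.22008261 -0.29737741  0.0281094 ] [ 2.03986962 -0.79450295  3.00230595] [-5.42850709e-01 -7.28660851e-02  1.55830787e+00 -1.04663740e-04
  1.65341360e+00  9.63145114e-01]
```

>>> move_arm:
  deltas: "0 0 0 0 0 -2;0 0 0 0 0 -4;0 0 0 0 0 -6;0 0 0 0 0 -6"

```text
time: 11.0
tcp_pos: [478.7, -249.2, 121.2]
tool_rot: [3.139, -0.061, 0.003]
contact_force: [2.2, -1.8, 4.5]
gripper_width: 0.131
finger_force: 30.0
```

```bash
python3 -c "
from h import *
S=ctrl.get_state();print(S['torque'],S['contact_force'],S['qpos'])"
```

```text
[-0.31843252 -0.32695652  0.07012069] [ 2.20533088 -1.82421132  4.49396992] [-5.42818138e-01 -7.28742893e-02  1.55827744e+00 -3.03339223e-04
  1.65350222e+00  1.06662548e+00]
```

>>> move_arm:
  deltas: "0 0 0 0 0 -2;0 0 0 0 0 -4;0 0 0 0 0 -6;0 0 0 0 0 -6"

```text
time: 11.33
tcp_pos: [478.4, -249.2, 121.1]
tool_rot: [3.132, -0.223, 0.003]
contact_force: [0.9, -2.5, 3.8]
gripper_width: 0.138
finger_force: 30.3
```

```bash
python3 -c "
from h import *
S=ctrl.get_state();print(S['torque'],S['contact_force'],S['tool_rot'],S['qpos'])"
```

```text
[-0.45186789 -0.14608626  0.48362432] [ 0.90452011 -2.50159584  3.81987989] [ 3.13212030e+00 -2.23191131e-01  2.64082621e-03] [-5.42824900e-01 -7.28930693e-02  1.55838740e+00 -5.99950602e-04
  1.65390513e+00  1.17019807e+00]
```

That's the stop: torque is up to 0.48 N m. I'll ease off, let go and rise.

>>> move_arm:
  deltas: "0 0 0 0 0 2;0 0 0 0 0 3;0 0 0 0 0 3"

```text
time: 11.58
tcp_pos: [478.4, -249.2, 121.1]
tool_rot: [3.137, -0.139, 0.003]
contact_force: [0.5, -3.1, 5.6]
gripper_width: 0.135
finger_force: 30.0
```

>>> move_arm:
  deltas: "0 0 0 0 0 0;0 0 0 0 0 0;0 0 0 0 0 0;0 0 0 0 0 0;0 0 0 0 0 0;0 0 0 0 0 0"
  gripper: 140

```text
time: 12.08
tcp_pos: [477.8, -248.4, 119.8]
tool_rot: [-3.138, 0.142, 0.001]
contact_force: [-0.4, 0.2, -0.1]
gripper_width: 0.451
finger_force: 0.0
```

>>> move_arm:
  deltas: "0 0 5 0 0 0;0 0 12 0 0 0;0 0 22 0 0 0;0 0 36 0 0 0;0 0 52 0 0 0;0 0 65 0 0 0;0 10 72 0 0 3;0 20 75 0 0 5"

```text
time: 12.75
tcp_pos: [478.6, -229.0, 198.3]
tool_rot: [3.14, -0.003, 0.005]
contact_force: [-0.1, 0.8, 0.0]
gripper_width: 0.456
finger_force: 0.0
```

>>> move_arm:
  deltas: "0 15 0 0 0 0;0 35 0 0 0 0;0 52 0 0 0 0;0 63 0 0 0 0;0 68 0 0 0 0;0 69 0 0 0 0;0 69 0 0 0 0;0 69 0 0 0 0"
  gripper: 255

```text
time: 13.42
tcp_pos: [478.0, -160.1, 195.2]
tool_rot: [3.141, -0.006, -0.0]
contact_force: [0.2, 0.4, 1.2]
gripper_width: 0.006
finger_force: 0.0
```

```bash
python3 - <<'E'
from h import *
S=ctrl.get_state(); print(S['tcp_pos'],S['tool_rot'],S['gripper_width'])
s=cap('side'); t=cap('top'); W=pts(s)
h=cv2.cvtColor(s['pixels'],cv2.COLOR_BGR2HSV); m=(cv2.inRange(h,(0,110,50),(8,255,255))>0)&(W[...,2]>98)&(abs(W[...,0]-478)<40)&(abs(W[...,1]+248)<40)
w=W[m]; print('key head',len(w),w.mean(0),w.max(0)); w=w[w[:,2]>130]; e,V=np.linalg.eigh(np.cov(w[:,:2].T)); print(np.degrees(np.arctan2(-V[0,1],V[1,1])),np.sqrt(12*e))
a=s['pixels'][75:175,330:450]; b=t['pixels'][190:260,360:460]
cv2.imwrite('pics/turned.png',np.hstack([cv2.resize(a,(480,400)),cv2.resize(b,(320,224)).repeat(1,0)[:224] if 0 else cv2.copyMakeBorder(cv2.resize(b,(320,224)),0,176,0,0,0)]))
E
```

```text
[ 477.9633427  -160.09961274  195.1941018 ] [ 3.14131228e+00 -6.40478678e-03 -2.41715326e-04] 0.006270243509204493
key head 138 [ 471.29235369 -240.59406803  168.52969207] [ 490.38794475 -229.01636727  311.64959325]
64.23601451380658 [17.18159765 49.78383658]
```

View pics/turned.png

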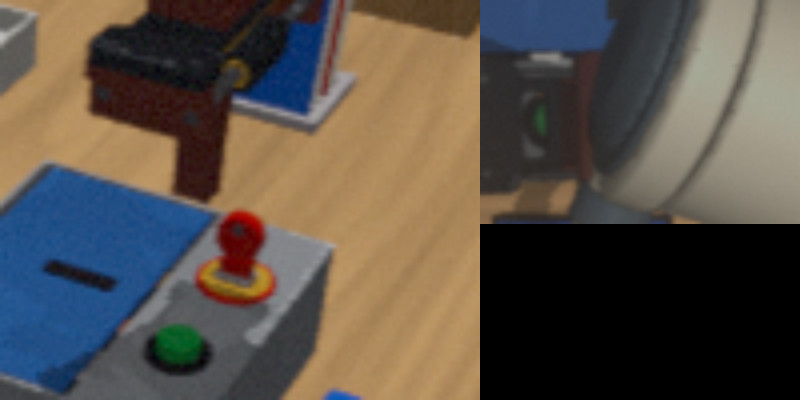

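The picture shows the red head turned and the key home at (240,250), with the button at (178,345) clear below the closed fingers. Pressing the button.

>>> move_arm:
  deltas: "-1 0 -20 0 0 0;-2 0 -40 0 0 0;-3 0 -55 0 0 0;-3 0 -64 0 0 0;-3 0 -70 0 0 0;-3 0 -75 0 0 0;-3 0 -78 0 0 0;-3 0 -79.5 0 0 0"

```text
time: 14.18
tcp_pos: [475.2, -159.8, 116.0]
tool_rot: [3.141, -0.006, 0.001]
contact_force: [1.0, 0.5, 0.1]
gripper_width: 0.009
finger_force: 0.0
```

```bash
python3 - <<'E'
from h import *
S=ctrl.get_state(); print(S['tcp_pos'],S['contact_force'])
s=cap('side'); W=pts(s); h=cv2.cvtColor(s['pixels'],cv2.COLOR_BGR2HSV)
m=(cv2.inRange(h,(100,110,40),(125,255,255))>0)&(W[...,0]>500)&(W[...,0]<660)&(W[...,1]>-320)&(W[...,1]<-90)
print(np.nanpercentile(W[m],[5,50,95],axis=0).round())
E
```

```text
[ 475.2106799  -159.76942885  115.97881391] [0.98678895 0.45148376 0.05483193]
[[ 529. -278.   87.]
 [ 593. -168.   89.]
 [ 644.  -97.   91.]]
```

>>> move_arm:
  deltas: "0 0 -1 0 0 0;0 0 -2 0 0 0;0 0 -2 0 0 0"

```text
time: 14.48
tcp_pos: [475.1, -159.6, 114.0]
tool_rot: [3.141, -0.006, 0.001]
contact_force: [0.1, 0.1, -0.7]
gripper_width: 0.008
finger_force: 0.0
```

```bash
python3 - <<'E'
from h import *
s=cap('side'); t=cap('top')
a=s['pixels'][110:180,340:420]
cv2.imwrite('pics/press.png',cv2.resize(a,None,fx=8,fy=8,interpolation=2))
print(proj(s,ctrl.get_state()['tcp_pos']-[0,0,17]))
E
```

```text
[375.68739109 160.88953598]
```

View pics/press.png

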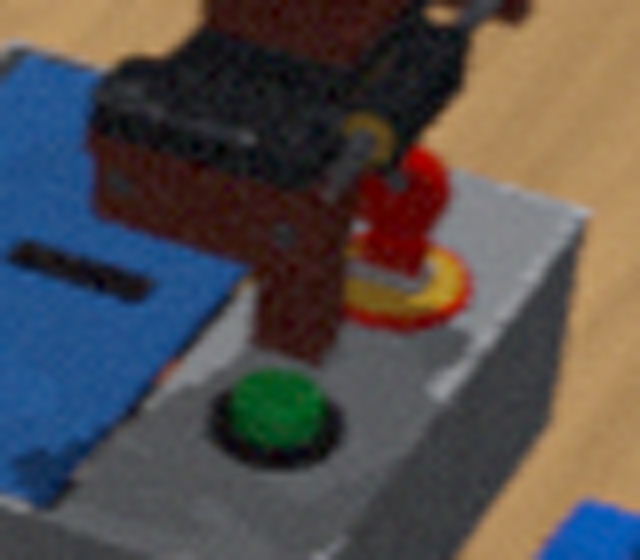

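The finger bottom is at crop (290,355), visibly above the button at (275,405). The closed tips reach less far than stated, so I'll go down in steps until there is force.

>>> move_arm:
  deltas: "0 0 -2 0 0 0;0 0 -4 0 0 0;0 0 -6 0 0 0;0 0 -6 0 0 0"

```text
time: 14.92
tcp_pos: [474.7, -159.5, 107.0]
tool_rot: [-3.141, 0.006, 0.001]
contact_force: [0.2, 0.6, -0.1]
gripper_width: 0.004
finger_force: 0.0
```

```bash
python3 - <<'E'
from h import *
s=cap('side'); W=pts(s); print(ctrl.get_state()['contact_force'])
m=(abs(W[...,0]-475)<25)&(abs(W[...,1]+155)<25)&(W[...,2]>97)
w=W[m]; hs=cv2.cvtColor(s['pixels'],cv2.COLOR_BGR2HSV)[m]
g=(hs[:,0]>45)&(hs[:,0]<85)&(hs[:,1]>100)
print('btn',w[g].mean(0),w[g].max(0)); f=w[~g]; f=f[f[:,2]>112]; print('finger',np.percentile(f,[1,50,99],axis=0)); 
for z in(97,108,120): print(z,proj(s,[475,-147,z]))
E
```

```text
[-0.46979443 -0.10166355 -0.57104747]
btn [ 477.33142986 -153.09797211  108.65073082] [ 492.06017017 -130.82444845  295.31076629]
finger [[ 450.12892987 -175.85263721  118.8645973 ]
 [ 456.81458195 -146.42861374  238.92652837]
 [ 497.56232693 -130.09232777  425.28689447]]
97 [373.56904935 163.58949748]
108 [373.95883523 159.94728291]
120 [374.39048098 155.91392367]
```

>>> move_arm:
  deltas: "0 0 -2 0 0 0;0 0 -4 0 0 0;0 0 -5 0 0 0;0 0 -5 0 0 0"

```text
time: 15.3
tcp_pos: [474.8, -159.5, 102.3]
tool_rot: [-3.141, 0.006, 0.001]
contact_force: [1.5, -0.3, 0.1]
gripper_width: 0.009
finger_force: 0.0
```

```bash
python3 - <<'E'
from h import *
s=cap('side'); W=pts(s); S=ctrl.get_state(); print(S['contact_force'],S['tcp_pos'])
a=s['pixels'][100:180,330:420]
cv2.imwrite('pics/press2.png',cv2.resize(a,None,fx=7,fy=7,interpolation=2))
# depth at the finger's lower end
for u in range(370,382,2):
    print(u,[tuple(W[v,u].round().astype(int)) if W[v,u,0]==W[v,u,0] else None for v in range(150,164,2)])
E
```

```text
[-0.14230683  0.56672753 -0.63637654] [ 474.8816912 -159.5618212  102.5287004]
370 [(np.int64(511), np.int64(-207), np.int64(88)), (np.int64(506), np.int64(-195), np.int64(91)), (np.int64(488), np.int64(-151), np.int64(118)), (np.int64(487), np.int64(-148), np.int64(115)), (np.int64(489), np.int64(-155), np.int64(103)), (np.int64(486), np.int64(-149), np.int64(103)), (np.int64(484), np.int64(-146), np.int64(99))]
372 [(np.int64(484), np.int64(-150), np.int64(132)), (np.int64(483), np.int64(-149), np.int64(127)), (np.int64(482), np.int64(-148), np.int64(122)), (np.int64(482), np.int64(-150), np.int64(115)), (np.int64(485), np.int64(-158), np.int64(103)), (np.int64(482), np.int64(-152), np.int64(102)), (np.int64(478), np.int64(-143), np.int64(103))]
374 [(np.int64(478), np.int64(-148), np.int64(135)), (np.int64(478), np.int64(-150), np.int64(128)), (np.int64(478), np.int64(-150), np.int64(123)), (np.int64(477), np.int64(-150), np.int64(117)), (np.int64(482), np.int64(-163), np.int64(101)), (np.int64(477), np.int64(-153), np.int64(103)), (np.int64(473), np.int64(-143), np.int64(105))]
3
[... 318 characters left out ...]
147), np.int64(104))]
378 [(np.int64(469), np.int64(-150), np.int64(138)), (np.int64(467), np.int64(-148), np.int64(134)), (np.int64(467), np.int64(-149), np.int64(127)), (np.int64(466), np.int64(-147), np.int64(123)), (np.int64(466), np.int64(-150), np.int64(115)), (np.int64(469), np.int64(-157), np.int64(104)), (np.int64(467), np.int64(-154), np.int64(101))]
380 [(np.int64(465), np.int64(-154), np.int64(136)), (np.int64(466), np.int64(-157), np.int64(129)), (np.int64(465), np.int64(-157), np.int64(123)), (np.int64(467), np.int64(-163), np.int64(113)), (np.int64(474), np.int64(-185), np.int64(90)), (np.int64(469), np.int64(-172), np.int64(94)), (np.int64(466), np.int64(-167), np.int64(92))]
```

View pics/press2.png

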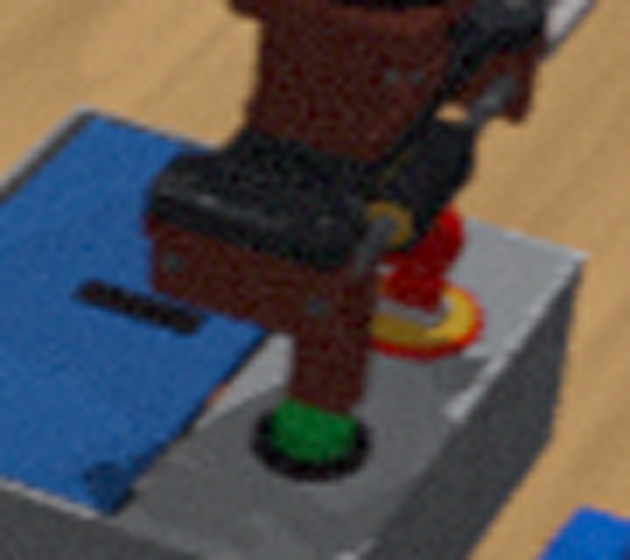

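The finger end is now at z≈112, just above the button at crop (310,430). I'll check the body's clearance to the lid and key before pressing.

```bash
python3 - <<'E'
from h import *
s=cap('side'); W=pts(s)
m=(W[...,2]>120)&(W[...,0]>380)&(W[...,0]<600)&(W[...,1]>-300)&(W[...,1]<-50)
w=W[m]
for z in range(120,260,15):
    q=w[(w[:,2]>=z)&(w[:,2]<z+15)]; print(z,len(q),np.percentile(q[:,:2],[2,98],axis=0).round().tolist())
E
```

```text
120 90 [[464.0, -248.0], [486.0, -147.0]]
135 36 [[465.0, -251.0], [483.0, -147.0]]
150 23 [[464.0, -169.0], [467.0, -146.0]]
165 9 [[464.0, -170.0], [466.0, -145.0]]
180 50 [[444.0, -234.0], [507.0, -75.0]]
195 318 [[443.0, -233.0], [506.0, -75.0]]
210 274 [[443.0, -236.0], [505.0, -70.0]]
225 676 [[443.0, -239.0], [505.0, -68.0]]
240 169 [[454.0, -171.0], [496.0, -116.0]]
255 125 [[456.0, -131.0], [495.0, -115.0]]
```

Clear all round: the body starts at z≈180 and reaches x≤507. Pressing.

>>> move_arm:
  deltas: "0 0 -2 0 0 0;0 0 -4 0 0 0;0 0 -6 0 0 0;0 0 -8 0 0 0;0 0 -8 0 0 0"

```text
time: 15.82
tcp_pos: [475.0, -159.6, 94.6]
tool_rot: [3.142, -0.006, -0.0]
contact_force: [-0.2, -0.0, -0.4]
gripper_width: 0.007
finger_force: 0.0
```

>>> move_arm:
  deltas: "0 0 -2 0 0 0;0 0 -4 0 0 0;0 0 -4 0 0 0"

```text
time: 16.07
tcp_pos: [475.0, -159.6, 90.9]
tool_rot: [3.141, -0.006, 0.0]
contact_force: [-1.3, 0.2, 3.5]
gripper_width: 0.003
finger_force: 1.6
```

>>> move_arm:
  deltas: "0 0 -3 0 0 0;0 0 -6 0 0 0;0 0 -6.5 0 0 0"

```text
time: 16.32
tcp_pos: [475.2, -159.7, 87.7]
tool_rot: [3.141, -0.006, 0.003]
contact_force: [-7.6, 3.3, 21.0]
gripper_width: 0.005
finger_force: 10.8
```

```bash
cat > lid.py <<'E'
from h import *
S=ctrl.get_state(); print(S['time'],S['contact_force'],S['tcp_pos'])
s=cap('side'); W=pts(s); h=cv2.cvtColor(s['pixels'],cv2.COLOR_BGR2HSV)
m=(cv2.inRange(h,(100,90,30),(125,255,255))>0)&(W[...,0]>500)&(W[...,0]<700)&(W[...,1]>-325)&(W[...,1]<-85)&(W[...,2]>70)
w=W[m]; print(len(w),np.nanpercentile(w,[2,50,98],axis=0).round().tolist())
A=np.c_[w[:,0],np.ones(len(w))]; print('slope angle',np.arctan(np.linalg.lstsq(A,w[:,2],rcond=None)[0][0]))
E
python3 lid.py
```

```text
16.3167 [-7.60121285  3.3007419  21.04437457] [ 475.22158911 -159.71744201   87.66984353]
873 [[509.0, -296.0, 91.0], [591.0, -163.0, 138.0], [646.0, -89.0, 451.0]]
slope angle -1.0194579359462808
```

The lid has popped. I'll go up and over behind it, then down.

>>> move_arm:
  deltas: "0 -5 40 0 0 0;0 -15 80 0 0 0;10 -30 115 0 0 0;35 -40 138 0 0 0;72 -44 142 0 0 0;110 -44 142 0 0 0;148 -44 142 0 0 0;168 -44 142 0 0 0"

```text
time: 17.03
tcp_pos: [645.9, -203.3, 223.6]
tool_rot: [-3.141, 0.005, 0.002]
contact_force: [0.8, 0.3, -0.8]
gripper_width: 0.007
finger_force: 0.0
```

>>> move_arm:
  deltas: "0 0 -25 0 0 0;0 0 -50 0 0 0;-8 0 -64 0 0 0;-24 0 -64 0 0 0;-40 0 -64 0 0 0;-52 0 -64 0 0 0;-60 0 -64 0 0 0;-63 0 -64 0 0 0"

```text
time: 17.7
tcp_pos: [579.4, -203.7, 162.0]
tool_rot: [3.142, -0.006, 0.0]
contact_force: [0.1, -0.1, 0.8]
gripper_width: 0.005
finger_force: 0.1
```

```bash
python3 lid.py; python3 - <<'E'
from h import *
s=cap('side'); cv2.imwrite('pics/lid.png',cv2.resize(s['pixels'][40:190,270:450],None,fx=4,fy=4))
E
```

```text
17.7 [ 0.09468937 -0.09834606  0.75553688] [ 579.35600627 -203.68976982  162.00337894]
580 [[558.0, -298.0, 82.0], [589.0, -164.0, 151.0], [648.0, -88.0, 374.0]]
slope angle -0.8846868274043257
```

View pics/lid.png

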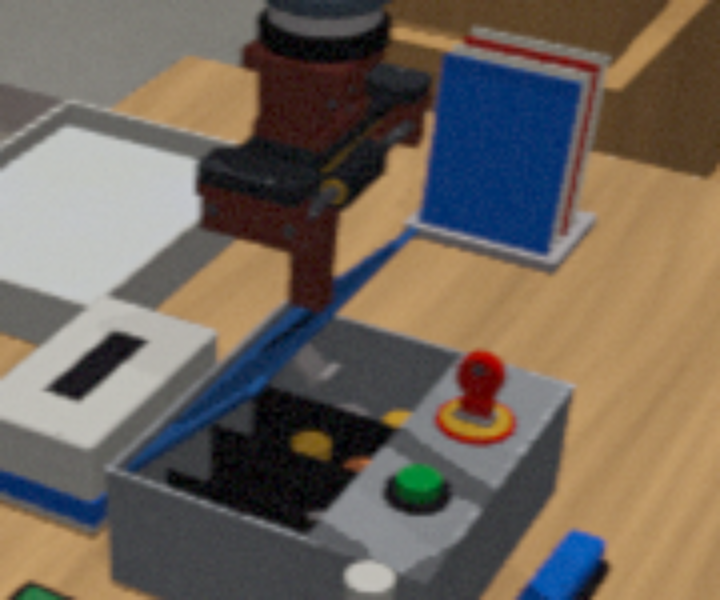

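The finger is on the lid's upper edge at (310,305), and the key at (480,390) is home. Holding with slightly more press.

>>> move_arm:
  deltas: "-1 0 0 0 0 0;-2 0 -1 0 0 0;-3 0 -2 0 0 0;-3 0 -2 0 0 0;-3 0 -2 0 0 0;-3 0 -2 0 0 0;-3 0 -2 0 0 0;-3 0 -2 0 0 0"

```text
time: 18.47
tcp_pos: [577.1, -203.5, 160.2]
tool_rot: [-3.142, 0.006, -0.0]
contact_force: [0.7, -0.5, -0.2]
gripper_width: 0.002
finger_force: 0.2
```

```bash
sed -i 's/(W\[...,2\]>70)/(W[...,2]>70)\&(W[...,2]<225)/; s/^A=.*/w=w[(w[:,2]>100)\&((w[:,1]>-185)|(w[:,1]<-222))]; r=np.arctan2(w[:,2]-90,648-w[:,0]); print("lid ang",np.median(r),r.std(),len(w))/' lid.py; python3 lid.py; python3 lid.py
```

```text
18.4667 [ 0.73554325 -0.53044463 -0.17321997] [ 577.0813364  -203.54795373  160.21330734]
616 [[557.0, -295.0, 91.0], [590.0, -160.0, 145.0], [647.0, -88.0, 176.0]]
lid ang 0.7721677889539713 0.02625451073636367 480
18.5167 [ 0.30705214  0.6661034  -0.21879969] [ 577.03894792 -203.54928399  160.2195127 ]
618 [[556.0, -295.0, 91.0], [589.0, -161.0, 145.0], [647.0, -88.0, 176.0]]
lid ang 0.772415203030639 0.0263293792897066 482
```

The lid is still at 0.77, held just below its rest angle. I'll hold a bit longer, then ease off slowly.

>>> move_arm:
  deltas: "0 0 0 0 0 0;0 0 0 0 0 0;0 0 0 0 0 0;0 0 0 0 0 0;0 0 0 0 0 0;0 0 0 0 0 0;0 0 0 0 0 0;0 0 0 0 0 0"

```text
time: 19.23
tcp_pos: [577.0, -203.6, 160.2]
tool_rot: [-3.142, 0.006, -0.0]
contact_force: [0.6, -0.1, 0.4]
gripper_width: 0.003
finger_force: 0.2
```

>>> move_arm:
  deltas: "0.3 0 0.3 0 0 0;1 0 1 0 0 0;1.7 0 1.7 0 0 0;2.4 0 2.4 0 0 0;3.1 0 3.1 0 0 0;3.8 0 3.8 0 0 0;4.5 0 4.5 0 0 0;5 0 5 0 0 0"

```text
time: 19.9
tcp_pos: [582.1, -203.6, 165.3]
tool_rot: [3.142, -0.006, -0.0]
contact_force: [0.9, 0.4, 0.3]
gripper_width: 0.006
finger_force: 0.1
```

>>> move_arm:
  deltas: "0.6 0 0.6 0 0 0;1.2 0 1.2 0 0 0;1.8 0 1.8 0 0 0;2.4 0 2.4 0 0 0;3 0 3 0 0 0;3.6 0 3.6 0 0 0;4.2 0 4.2 0 0 0;5 0 5 0 0 0"

```text
time: 20.57
tcp_pos: [587.0, -203.6, 170.2]
tool_rot: [-3.142, 0.006, 0.0]
contact_force: [0.1, 0.0, 0.2]
gripper_width: 0.007
finger_force: 0.0
```

```bash
python3 lid.py; python3 lid.py
```

```text
20.5667 [0.09481124 0.01588548 0.18948555] [ 587.01585944 -203.57495355  170.24114605]
387 [[564.0, -303.0, 82.0], [587.0, -150.0, 161.0], [655.0, -88.0, 184.0]]
lid ang 0.857000350421425 0.034441921782709606 303
20.6167 [-0.37788306 -0.18621689 -0.64882248] [ 587.16133397 -203.57668566  170.40848897]
379 [[564.0, -306.0, 83.0], [586.0, -148.0, 162.0], [648.0, -88.0, 184.0]]
lid ang 0.8569491528099692 0.032021000402211314 295
```

Now I'll back well away, slowly at first and then straight up.

>>> move_arm:
  deltas: "0.8 0 0.8 0 0 0;1.8 0 1.8 0 0 0;3 0 3 0 0 0;5 0 6 0 0 0;8 0 12 0 0 0;11 0 22 0 0 0;13 0 37 0 0 0;15 0 55 0 0 0"

```text
time: 21.33
tcp_pos: [602.0, -203.4, 225.1]
tool_rot: [-3.141, 0.006, 0.003]
contact_force: [0.5, -0.4, -0.3]
gripper_width: 0.002
finger_force: 0.0
```

>>> move_arm:
  deltas: "0 0 15 0 0 0;0 0 30 0 0 0;0 0 45 0 0 0;0 0 60 0 0 0;0 0 70 0 0 0;0 0 75 0 0 0;0 0 75 0 0 0;0 0 75 0 0 0"

```text
time: 22.0
tcp_pos: [602.2, -203.6, 300.2]
tool_rot: [3.142, -0.006, 0.0]
contact_force: [1.0, 0.2, -0.6]
gripper_width: 0.005
finger_force: 0.0
```

```bash
python3 lid.py; python3 lid.py; python3 - <<'E'
from h import *
s=cap('side'); cv2.imwrite('pics/end.png',s['pixels'])
E
```

```text
22.0 [ 0.95233523  0.232277   -0.57129153] [ 602.17308034 -203.60299169  300.17044082]
365 [[564.0, -295.0, 85.0], [586.0, -144.0, 162.0], [648.0, -88.0, 184.0]]
lid ang 0.8592221566154101 0.03608173633727004 296
22.05 [-0.07991925  0.50037571 -0.59161857] [ 602.02417646 -203.54573452  299.3837077 ]
369 [[564.0, -302.0, 84.0], [585.0, -146.0, 162.0], [645.0, -88.0, 184.0]]
lid ang 0.8583355653162221 0.03469778591131647 298
```

View pics/end.png

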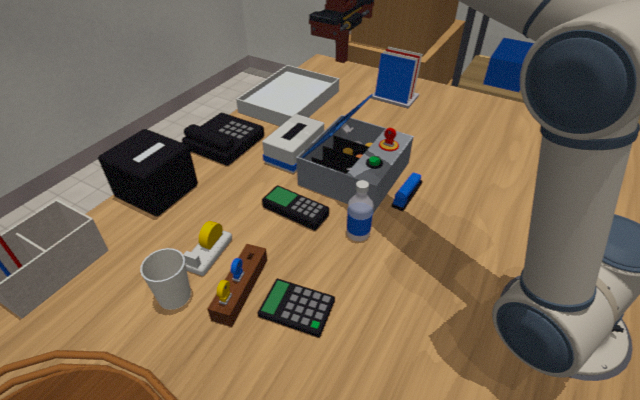

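The box is open at (355,150) with the lid still, and the red key is turned in the lock at (390,138). The blue and yellow keys are still in the rack at (230,280), nothing else has moved, and the arm is clear.

```bash
python3 -c "
from rig import ctrl
print(ctrl.job_done())"
```

```text
the job is handed in; nothing more can be done
None
```

The job is handed in at about 22 s: the cash box is open with the lid still, the red key is fully home and turned to its stop, and the blue and yellow keys and everything else on the counter were left in place.

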